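# Drop a tenon block through the spring gate and hold the gate open at its mark

## Task

Lift the wooden tenon block out of the grey bin, lay it flat in the hopper of the plywood feeder and let go, so that it rests on the closed gate. Then grip the gate's upright post and pull the spring gate out until its pointer is level with the brass mark on the rail, so that the block drops into the tray below, and finish while still holding the gate there, without letting go. Leave the hammer, glue bottle, work lamp and sanding block where they are.

Things in the scene. Friction and masses are not known exactly. Their poses are not given: they have to be found in the camera images.
- block: loose beech tenon block, 40 (its x) x 70 (its y) x 30 (its z) mm, about 60 g, lying flat in the bin, at any angle there. Origin: centre of its underside; z up.
- block_center (a point): the centre of the block, 15 mm above its underside
- bin: open grey plastic bin, fixed, 190 (x) x 160 (y) x 55 mm high outside, walls and floor 5 mm thick. Origin: centre of its underside.
- feeder: plywood feeder fixed to the bench, yaw up to 17 degrees. Origin: on the bench under the centre of its hopper; -x points roughly to the robot and is the way the gate is pulled; +y is the side of the marked rail. In front of the hopper a base board and two rails (at y = -48 and 48 mm, tops 56 mm above the bench) run to x = -208 mm.
- hopper (a point): centre of the mouth of the feeder's hopper, an open-topped well 58 mm (feeder x) by 86 mm (y) inside, walls 10 mm thick, rim 72 mm above the bench. The closed gate is its floor, 56 mm above the bench: only 16 mm deep, so that a block lying flat in it, its 40 mm side along the feeder's x, stands 14 mm above the rim.
- tray (a point): centre of the floor of the tray under the hopper and gate, 8 mm above the bench; same 58 x 86 mm inside, with a clear window on the feeder's +x side
- gate: the feeder's spring gate: a wooden plate 6 mm thick with a narrow tongue in front that carries an upright post. It slides only along the feeder's -x, 0 to 85 mm; closed, its origin is at the feeder's origin. A spring pulls it shut: about 3.5 N closed, growing by 1.1 N per 10 mm. A block in the hopper falls into the tray once the gate is out by 50 mm or less.
- gate_post (a point): centre of the top of the gate's upright post, a round dark wooden post of 24 mm diameter and 45 mm height standing on the tongue; its top is 101 mm above the bench, and closed it is 95 mm in front (-x) of the hopper's centre, with 44 mm free between the post and the hopper's front wall
- gate_pointer (a point): tip of the gate's pointer, a bright steel strip 6 mm wide on the gate reaching to the +y rail, 30 mm behind (+x of) the post's axis, 61 mm above the bench; it moves with the gate
- mark: the mark: a brass clip 8 mm wide (x) and 14 mm long (y), 4 mm high, on top of the +y rail, fixed, its axes parallel to the feeder's. Its origin is the middle of its underside, 56 mm above the bench. The pointer is level with it when its x in the mark's frame is 0; from closed that takes a pull of 52 to 68 mm.
- hammer: bystander: hammer lying on the bench, about 260 mm long
- glue: bystander: white glue bottle, 60 mm diameter, 150 mm high
- lamp: bystander: standing work lamp, 52 mm diameter, 220 mm high
- sander: bystander: cork sanding block with wooden back, 50 x 80 x 38 mm
Mind the look-alikes: they are no part of the job. Of the things that look like the bin, the largest one is meant. Leave any black or blue look-alike of the block alone.

How it is judged:
By the outcome, as a careful person would: the job done as asked, in the order asked, and still so for the second after the job is handed in, while the arm keeps its last pose, push and grip.
It also fails if it takes over 54 s, if anything falls off the work surface, if the arm or the gripper's body presses on something with over 40 N, if the wrist force passes 120 N, or if a joint passes its speed limit or range.

## Robot

A 7-joint arm with a two-finger parallel gripper is mounted at the origin on the work surface. World frame = base frame: x ahead of the robot, y to its left, z up, the work surface at z = 0. Lengths are in mm, angles in rad, forces in N, time in s.
With the tool pointing down it reaches from about 425 to 875 mm from the base axis. Payload 8.4 kg.
Tool frame: the origin (TCP) lies at the very end of the fingers, on their centre line; the grasp point (between the pads) lies env.pinch_z behind it (env.pinch_z is the distance from the TCP to the grasp point, in mm); z points along the fingers, x is the direction in which the jaws open and shut, and the axes are right-handed (so a half turn about z gives the same grasp; the last joint's range is limited). The gripper opens to 87 mm and grips with 3 to 60 N. Pads are 19 mm wide; open, the fingers measure 117 mm over their backs; the gripper's body (75 mm by 190 mm) begins 51 mm behind the grasp point.
Start: joints at [-1.267, 0.333, 0.04, 1.465, -0.013, 1.343, -0.059], TCP at [254.795, 597.949, 222.546] pointing down, gripper open.
Joint ranges: [-2.58, 2.58], [-0.38, 2.09], [-1.3, 1.39], [0.25, 2.4], [-1.5, 4.64], [0.08, 2.09], [-2.65, 2.65]. Speed limits (rad/s): [2.22, 2.22, 2.79, 2.79, 3.14, 3.14, 3.14].

## Interface

Orientations are given as [roll, pitch, yaw] about the fixed x, y, z axes, in that order (R = Rz(yaw) Ry(pitch) Rx(roll)).
In Python, from bench import env, eoat, solver, readout, capture, order, nets gives the robot as it stands. Calls block until the motion is done:
- env.movep(position, orientation): joint-space move of the TCP to a pose.
- env.servo_line(position, frame=None, max_speed=150, threshold=None): straight line of the TCP; frame=None keeps the orientation; max_speed is the mean speed in mm/s. With threshold (N) it stops when the force on the tool has changed by that much, and returns True; else False.
- env.move_joints(angles): joint-space move.
- eoat.open_jaws() and eoat.close(): open the fingers fully, or close them until they stop; the grip force is fixed at half the most.
- env.hold(seconds).
- solver.ik(position, orientation): joint angles nearest the present ones, or None.
- readout.observe(): the state.
- capture(name): name is "scene" or "top" or "wrist"; returns a dict with "frame" (420x560x3 uint8, red, green, blue), "range_z" (420x560 float32, mm along the optical axis (not along the pixel's ray), 0 where there is no reading), "fx", "fy", "cx", "cy" (pixels), "world_to_cam" (4x4, takes a point from world to camera coordinates). Camera axes: x right, y down, z forward; pixel columns grow to the right and rows downward; lengths in mm; the calibration is good to about 2 mm. A picture is of the moment at which its call begins.
A pose or a line that the arm cannot do raises env.Unreachable and nothing moves.
- order.hand_in(): hands the job in, once; it reports no verdict.
Trained networks look in the newest picture that a camera, given by its name, has taken for a name from the list of things; names that differ only in an ending like _2 or _b are one class to them, and where a whole thing is asked for, a point or a joint stands for the part that bears it (a point fixed in the world has none). Each returns a list of dicts, best first, with "confidence" (0 to 1); they miss things now and then, are a little off and sometimes report something else, mostly with a low value. They report only what shows in the picture. A call takes as long as a camera call. They do not tell look-alikes from the thing itself.
- nets.look_for(camera, target): "position" ([x, y, z] in mm, in the coordinates of the camera as it stood for that picture, good to about 4 mm: the middle of the surface that is visible of it).
- nets.mark_of(camera, target): "position" ([x, y, z] in mm, in the coordinates of the camera as it stood for that picture, good to about 4 mm: a listed point, or the origin of a listed thing).
The state is a dict: "clock": time; "qpos": joint angles; "qd": joint speeds; "tau": joint torques, N m; "eef_pos": TCP position; "orientation": TCP orientation; "wrist_force": force on the tool from outside, world axes, zero at the start; "ft_torque": the same for the moment, N m; "width": finger opening in mm.
Only numpy, scipy, OpenCV 4.12 (cv2) and the standard library are available. Lean on these libraries where they do the work, as an engineer would, in place of code of your own. Each camera call takes 0.05 s, during which the arm holds its last target.

## Working session

There is one attempt and no reset: what is moved stays moved. The work goes in short steps, each a Python script; the robot and the scene stay as the last script left them, time stands still between calls to the robot, and variables do not carry over. Pictures are saved under pics/ and viewed, and the job is handed in when it is done.

```bash
mkdir -p pics; ls; cat > h.py <<'E'
import numpy as np, cv2
from bench import env, eoat, solver, readout, capture, order, nets
def save(c,name,crop=None,scale=1):
    im=c["frame"][:,:,::-1]
    if crop: x0,y0,x1,y1=crop; im=im[y0:y1,x0:x1]
    if scale!=1: im=cv2.resize(im,None,fx=scale,fy=scale,interpolation=cv2.INTER_CUBIC)
    cv2.imwrite("pics/"+name+".png",im)
def c2w(c,p):
    return (np.linalg.inv(c["world_to_cam"])@np.append(p,1))[:3]
def px2w(c,u,v,z=None):
    T=np.linalg.inv(c["world_to_cam"])
    d=np.array([(u-c["cx"])/c["fx"],(v-c["cy"])/c["fy"],1])
    if z is None: return (T@np.append(d*c["range_z"][int(v),int(u)],1))[:3]
    o=T[:3,3]; r=T[:3,:3]@d
    return o+r*(z-o[2])/r[2]
def w2px(c,p):
    q=c["world_to_cam"]@np.append(p,1); return np.array([c["fx"]*q[0]/q[2]+c["cx"],c["fy"]*q[1]/q[2]+c["cy"]])
def cloud(c):
    v,u=np.mgrid[0:420,0:560]; z=c["range_z"]
    P=np.stack([(u-c["cx"])/c["fx"]*z,(v-c["cy"])/c["fy"]*z,z,np.ones_like(z)],-1)@np.linalg.inv(c["world_to_cam"]).T
    P=P[...,:3]; P[z<=0]=np.nan; return P
E
python3 - <<'E'
from h import *
print(env.pinch_z)
for n in ["top","scene"]:
    c=capture(n); save(c,n+"0")
    for t in ["block","bin","feeder","hopper","gate_post","gate_pointer","mark","tray"]:
        for d in nets.mark_of(n,t)[:3]:
            w=c2w(c,d["position"]); print(n,t,round(d["confidence"],2),w.round(0),w2px(c,w).round(0))
print(readout.observe())
E
```

```text
pics
18.700000000000003
top block 0.96 [606. 218.   5.] [205. 199.]
top block 0.9 [613.  20.  -4.] [279. 199.]
top block 0.72 [790. 225.  -0.] [206. 132.]
top bin 0.91 [450. 437.  -3.] [120. 255.]
top bin 0.79 [605. 210.  -0.] [208. 199.]
top bin 0.62 [369. 172.  -3.] [219. 289.]
top feeder 0.74 [ 630. -206.    3.] [364. 194.]
top hopper 0.69 [ 627. -210.   73.] [370. 191.]
top gate_post 0.83 [ 538. -181.  101.] [360. 225.]
top gate_post 0.7 [ 623. -207.    9.] [365. 196.]
top gate_pointer 0.82 [ 572. -145.   61.] [344. 213.]
top mark 0.45 [ 514. -126.   59.] [336. 236.]
top tray 0.82 [ 626. -204.    9.] [364. 195.]
scene block 0.98 [789. 228.  -2.] [294. 333.]
scene block 0.88 [613.  21.  -2.] [284. 250.]
scene block 0.83 [604. 216.   4.] [346. 286.]
scene bin 0.94 [451. 437.   1.] [464. 302.]
scene bin 0.91 [612. 209.  -3.] [341. 288.]
scene bin 0.87 [369. 170.  -2.] [388. 235.]
scene feeder 0.66 [ 627. -208.   -2.] [223. 214.]
scene hopper 0.8 [ 631. -211.   73.] [220. 192.]
scene gate_post 0.65 [ 538. -183.   98.] [252. 176.]
scene gate_pointer 0.63 [ 577. -146.   55.] [251. 200.]
scene mark 0.53 [ 514. -125.   56.] [273. 193.]
scene tray 0.83 [ 629. -206.    6.] [223. 213.]
{'clock': 0.9, 'qpos': array([-1.26719932,  0.33316313,  0.03988914,  1.46543086, -0.01339435,
        1.34330193, -0.05846961]), 'qd': array([ 0.00081199,  0.00126693, -0.00028644, -0.001132  ,  0.00126541,
       -0.0007433 , -0.00066953]), 'tau': array([ 2.23117108e-04, -6.56088066e+01,  1.33295674e+00, -4.04073787e+01,
       -6.00561476e-02,  3.47216637e-02,  7.84688768e-05]), 'eef_pos': array([254.78675779, 597.93649004, 222.55446717]), 'orientation': array([-3.14158777e+00,  3.80639097e-05,  1.16801024e+00]), 'wrist_force': array([-0.15039936, -0.14744063,  0.33088279]), 'ft_torque': array([0.03712753, 0.01288837, 0.02709725]), 'width': 87.20479352491765}
```

View pics/top0.png

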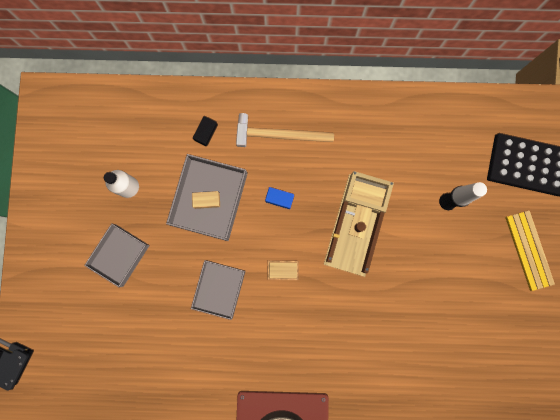

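View pics/scene0.png

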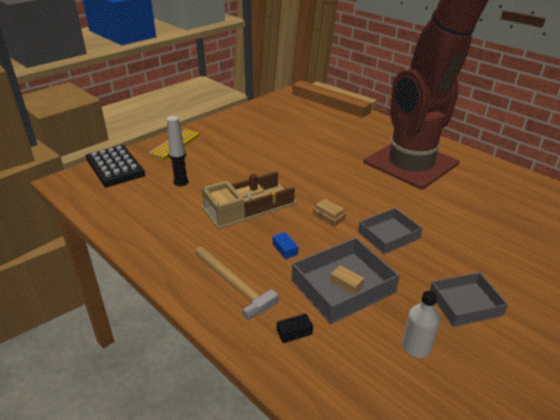

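Top view: three grey bins at (207,197), (118,255) and (218,289). The one at (207,197) is clearly the largest and holds a wooden block at (205,199). Block look-alikes are black at (205,131) and blue at (280,198), and the cork sander is at (283,270). The feeder is at about (360,222), with its hopper at (368,191) and post at (360,227). I'll confirm with crops and measure from depth.

```bash
python3 - <<'E'
from h import *
c=capture("top"); save(c,"crop1",(155,145,405,285),3)
P=cloud(c)
def rect(m,name):
    q=P[m][:,:2].astype(np.float32); r=cv2.minAreaRect(q); print(name,len(q),np.round(r[0],1),np.round(r[1],1),round(r[2],1),"z",np.nanmedian(P[m][:,2]).round(1), "mean",q.mean(0).round(1))
X,Y,Z=P[...,0],P[...,1],P[...,2]
near=(abs(X-606)<60)&(abs(Y-213)<60)
rect(near&(Z>22)&(Z<45),"block top")
nb=(abs(X-606)<150)&(abs(Y-213)<150)
rect(nb&(Z>47)&(Z<62),"bin rim")
nf=(abs(X-560)<170)&(abs(Y+200)<110)
rect(nf&(Z>66)&(Z<78),"hopper rim")
rect(nf&(Z>88)&(Z<110),"post")
print(c["fx"])
hsv=cv2.cvtColor(c["frame"],cv2.COLOR_RGB2HSV)
m=near&(hsv[...,1]>70)
rect(m,"block colour")
E
```

```text
block top 432 [610.3 231.7] [118.   65.8] 64.6 z 34.2 mean [602.3 213.9]
bin rim 586 [606.9 207.9] [161.4 190.7] 76.4 z 54.2 mean [608.4 208.7]
hopper rim 550 [ 582.1 -195.8] [106.8 174.4] 75.4 z 71.6 mean [ 626.5 -206.6]
post 77 [ 535.5 -182. ] [21.7 21.7] 87.2 z 100.2 mean [ 535.8 -182. ]
493.61327908693033
block colour 450 [601.8 213.1] [40.5 70.3] 4.9 z 34.0 mean [600.4 212.1]
```

View pics/crop1.png

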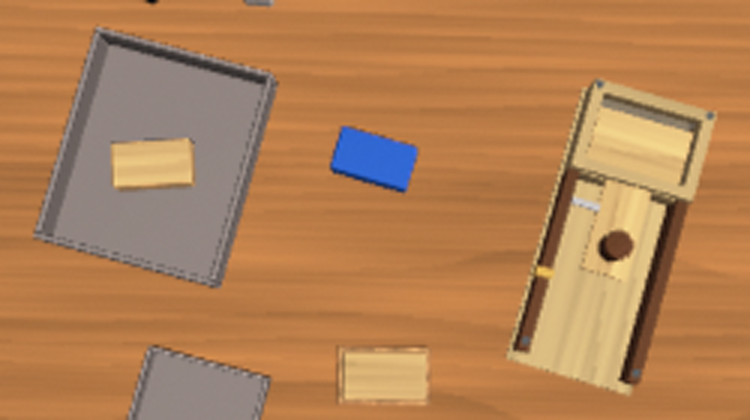

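Confirmed: wooden block in the largest bin at crop (152,163), and a feeder yaw of about -15°. Next I'll go over the block and refine with the wrist camera.

```bash
python3 - <<'E'
from h import *
yaw=np.radians(4.5)
best=None
q0=readout.observe()["qpos"]
for k in (0,np.pi,-np.pi):
    q=solver.ik([601.5,212.5,220],[np.pi,0,yaw+k]); print(k,None if q is None else np.round(q,2))
env.movep([601.5,212.5,220],[np.pi,0,yaw])
o=readout.observe(); print(o["clock"],o["eef_pos"],o["qpos"].round(2))
c=capture("wrist"); save(c,"w1")
P=cloud(c); X,Y,Z=P[...,0],P[...,1],P[...,2]
near=(abs(X-602)<60)&(abs(Y-213)<60)
hsv=cv2.cvtColor(c["frame"],cv2.COLOR_RGB2HSV)
for nm,m in (("top",near&(Z>29)&(Z<45)&(hsv[...,1]>60)),("all",near&(hsv[...,1]>60))):
    q=P[m][:,:2].astype(np.float32); print(nm,len(q),cv2.minAreaRect(q),np.median(P[m][:,2]))
E
```

```text
0 [-0.8   0.33  0.5   1.52 -0.16  1.33 -0.2 ]
3.141592653589793 [ 0.36  0.53 -1.1   1.46  0.47  1.44  2.48]
-3.141592653589793 [ 0.36  0.53 -1.1   1.46  0.47  1.44  2.48]
2.825 [600.79302403 214.59988291 219.80194798] [-0.8   0.33  0.5   1.52 -0.16  1.33 -0.2 ]
top 1921 ((601.4595947265625, 215.27456665039062), (39.9631462097168, 70.30250549316406), 5.7697062492370605) 34.86869287450992
all 21553 ((604.3675537109375, 212.3287353515625), (122.27694702148438, 82.41600799560547), 4.659668445587158) 308.7572293432426
```

View pics/w1.png

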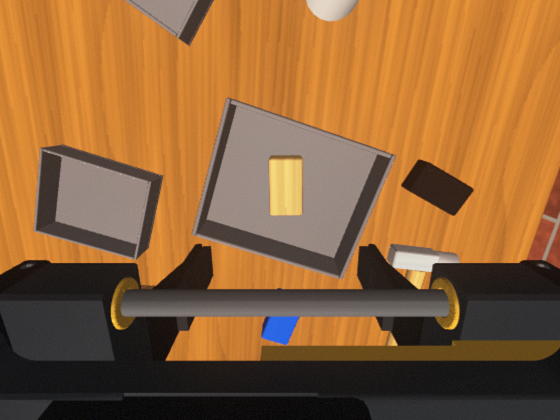

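Wrist view: the block at (285,186) is inside the big bin, and its measured top face is 40.0 x 70.3 mm at z 34.9, yaw 5.8°, which fits. Now the grasp.

```bash
python3 - <<'E'
from h import *
o=readout.observe(); print(o["eef_pos"])
yaw=np.radians(5.6); p=[601.5,214.6]
env.servo_line([*p,70],[np.pi,0,yaw],max_speed=200)
o=readout.observe(); print(o["clock"],o["eef_pos"],o["orientation"],o["wrist_force"])
print(env.servo_line([*p,20],max_speed=60,threshold=8))
o=readout.observe(); print(o["clock"],o["eef_pos"],o["orientation"],o["wrist_force"])
eoat.close()
o=readout.observe(); print(o["clock"],o["eef_pos"],o["width"],o["wrist_force"])
c=capture("wrist"); save(c,"w2")
E
```

```text
[600.86350985 214.44958518 219.83336838]
3.775 [602.30227776 214.88076211  71.23199505] [-3.14108879e+00 -1.65454779e-03  9.77684380e-02] [ 0.00959953 -0.30476799 -0.19718401]
False
4.7583 [601.80229811 214.69543529  20.36779218] [-3.14139730e+00 -5.76486800e-04  9.77056655e-02] [-0.7149695   0.13439857 -0.02320867]
5.6 [601.51909111 214.57159465  19.98883472] 39.496594162922435 [-0.52344147  1.29025022  0.36206463]
```

View pics/w2.png

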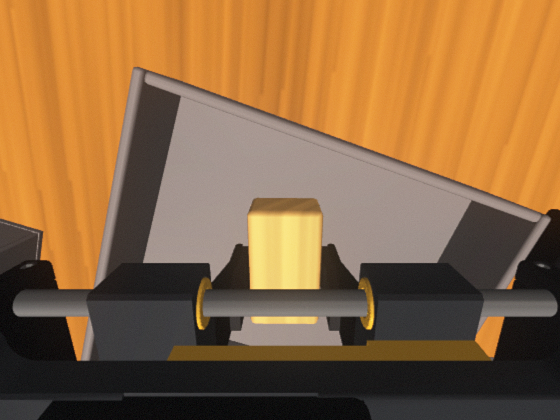

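Held: width 39.5 mm, block square between the fingers at (285,260). I'll lift it and look at the feeder from above.

```bash
python3 - <<'E'
from h import *
print("clock",readout.observe()["clock"])
env.servo_line([601.5,214.6,215],max_speed=200)
o=readout.observe(); print(o["clock"],o["width"],o["wrist_force"])
yaw=np.radians(-15)
env.movep([580,-240,230],[np.pi,0,yaw])
o=readout.observe(); print(o["clock"],o["eef_pos"],o["width"],o["qpos"].round(2))
env.hold(0.2)
c=capture("wrist"); save(c,"w3")
np.save("w3.npy",c,allow_pickle=True)
print("cam pos",np.linalg.inv(c["world_to_cam"])[:3,3].round(0))
for t in ["hopper","gate_post","gate_pointer","mark","tray","feeder","gate"]:
    for d in nets.mark_of("wrist",t)[:2]:
        w=c2w(c,d["position"]); print(t,round(d["confidence"],2),w.round(1),w2px(c,w).round(0))
E
```

```text
clock 5.65
6.775 39.693832861347346 [ 0.08291342  0.38482666 -1.14823608]
8.4417 [ 580.94242302 -237.93276919  229.68923677] 39.53926929597176 [-0.35  0.38  0.88  1.55 -0.29  1.36  0.3 ]
cam pos [ 602. -159.  392.]
hopper 0.83 [ 630.7 -209.8   79. ] [324. 157.]
gate_post 0.8 [ 540.1 -183.1  102.4] [229. 158.]
gate_pointer 0.66 [ 578.5 -148.4   58.2] [261. 111.]
mark 0.46 [ 513.  -123.3   55.7] [195. 103.]
tray 0.7 [ 514.3 -122.4   57.4] [195. 102.]
feeder 0.58 [ 631.4 -202.8    3.5] [316. 144.]
gate 0.56 [ 6.227e+02 -2.055e+02  1.000e-01] [310. 147.]
```

View pics/w3.png

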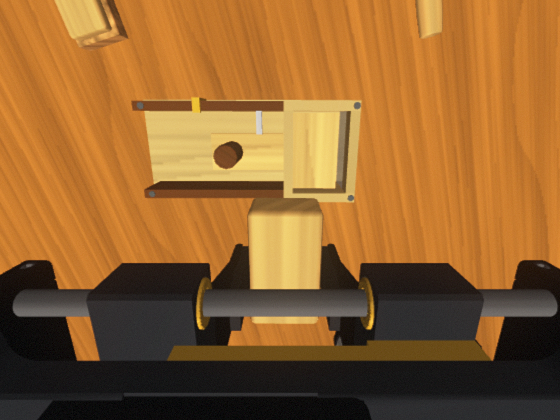

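Wrist view: the block is still held. The feeder is clear, with the hopper at (318,150), post at (227,155), pointer at (259,122) and brass mark at (196,104). I'll fit its geometry.

```bash
python3 - <<'E'
from h import *
c=np.load("w3.npy",allow_pickle=True).item(); P=cloud(c); X,Y,Z=P[...,0],P[...,1],P[...,2]
v,u=np.mgrid[0:420,0:560]
save(c,"w3c",(120,85,380,215),3)
m=(abs(Z-72)<4)&(u>270)&(u<370)&(v>90)&(v<215)
# drop block pixels by height
q=P[m][:,:2].astype(np.float32); r=cv2.minAreaRect(q); print("rim",len(q),r,np.median(P[m][:,2]))
m2=m.astype(np.uint8); n,l,s,ce=cv2.connectedComponentsWithStats(m2); print(s[1:])
m=(abs(Z-100)<4)&(u>200)&(u<260)&(v>130)&(v<180); q=P[m][:,:2].astype(np.float32); print("post",len(q),cv2.minEnclosingCircle(q),np.median(P[m][:,2]))
# rails: z 56
for nm,(v0,v1) in {"rail+":(95,112),"rail-":(180,200)}.items():
    m=(abs(Z-56)<3)&(u>135)&(u<280)&(v>v0)&(v<v1); q=P[m][:,:2].astype(np.float32)
    L=cv2.fitLine(q,cv2.DIST_HUBER,0,.01,.01).ravel(); print(nm,len(q),L,np.degrees(np.arctan2(L[1],L[0])))
hsv=cv2.cvtColor(c["frame"],cv2.COLOR_RGB2HSV)
m=(hsv[...,0]>20)&(hsv[...,0]<32)&(hsv[...,1]>190)&(hsv[...,2]>150)&(u>185)&(u<210)&(v>90)&(v<115)
print("mark",m.sum(),np.nanmedian(P[m],0), px2w(c,u[m].mean(),v[m].mean(),60), u[m].mean(),v[m].mean())
m=(hsv[...,1]<50)&(u>250)&(u<270)&(v>100)&(v<140)
print("ptr",m.sum(),np.nanmedian(P[m],0),u[m].min(),u[m].max(),v[m].min(),v[m].max(), px2w(c,u[m].mean(),v[m].min(),61))
E
```

```text
rim 3034 ((628.0692138671875, -205.5850830078125), (105.35404205322266, 78.359130859375), 75.06422424316406) 71.9718032662407
[[ 283  100   79  102 3034]]
post 468 ((536.3214721679688, -181.24510192871094), 11.940958023071289) 100.63691344930152
rail+ 1371 [ 9.6674818e-01 -2.5573015e-01  5.2637616e+02 -1.2876178e+02] -14.8168545
rail- 1205 [ 9.6663010e-01 -2.5617626e-01  4.9860638e+02 -2.2032686e+02] -14.843294
mark 99 [ 514.28732202 -125.08337181   60.00437039] [ 514.40390676 -125.12893598   60.        ] 195.31313131313132 104.4949494949495
ptr 131 [ 573.34370265 -158.22665483   61.14486751] 256 261 111 133 [ 576.41725598 -148.23092461   61.        ]
```

View pics/w3c.png

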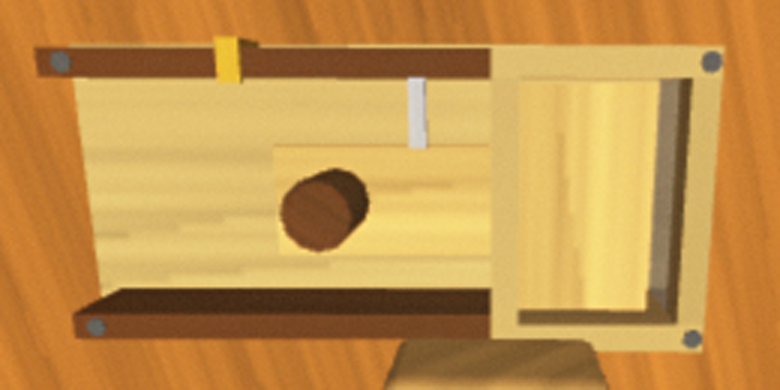

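The geometry fits the given sizes:
- **Rim:** 105 x 78 mm at z 72.
- **Post:** where 95 mm ahead of the hopper predicts.
- **Rails:** yaw -14.85°.
- **Pull:** pointer at local x -65.1, mark at -130.6, so 65.5 mm, within 52–68.

Now I'll place the block.

```bash
python3 - <<'E'
from h import *
yaw=np.radians(-14.9); p=[628.1,-205.6]
env.movep([*p,150],[np.pi,0,yaw]); env.hold(0.2)
print(env.servo_line([*p,85],max_speed=100,threshold=12))
print(env.servo_line([*p,74.5],max_speed=30,threshold=5)); env.hold(0.2)
o=readout.observe(); print(o["clock"],o["eef_pos"],o["width"],o["wrist_force"])
c=capture("wrist"); save(c,"w4")
E
```

```text
False
False
11.225 [ 628.21847765 -205.64826984   74.67362803] 40.03109329365401 [ 0.26431885  0.14573821 -0.5486983 ]
```

View pics/w4.png

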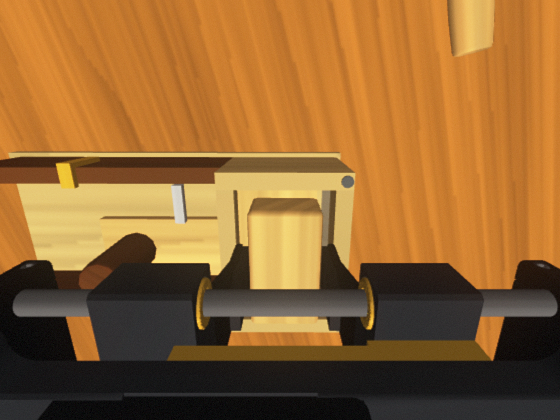

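The block at (285,260) is centred between the hopper walls with gaps on both sides and no contact force. I'll release it, rise and check.

```bash
python3 - <<'E'
from h import *
eoat.open_jaws()
o=readout.observe(); print(o["clock"],o["width"],o["wrist_force"])
yaw=np.radians(-14.9); p=np.array([628.1,-205.6])
env.servo_line([*p,135],max_speed=150)
d=np.array([np.cos(yaw),np.sin(yaw)]); post=p-95*d
env.movep([*post,150],[np.pi,0,yaw]); env.hold(0.2)
o=readout.observe(); print(o["clock"],o["eef_pos"],o["wrist_force"])
c=capture("wrist"); save(c,"w5")
P=cloud(c); X,Y,Z=P[...,0],P[...,1],P[...,2]
v,u=np.mgrid[0:420,0:560]
lx=(X-p[0])*d[0]+(Y-p[1])*d[1]; ly=-(X-p[0])*d[1]+(Y-p[1])*d[0]
m=(abs(lx)<29)&(abs(ly)<43)&(Z>80)&(Z<95)
print("block",m.sum(),np.median(Z[m]),Z[m].min(),Z[m].max(),cv2.minAreaRect(np.stack([lx[m],ly[m]],1).astype(np.float32)))
m=(abs(Z-100)<4)&(abs(lx+95)<25)&(abs(ly)<25)
print("post",m.sum(), m.sum() and cv2.minEnclosingCircle(np.stack([lx[m],ly[m]],1).astype(np.float32)))
c=capture("scene"); save(c,"s5",(180,140,320,245),5)
E
```

```text
12.3 86.91965081095194 [-0.37013265  0.33828105 -0.01720293]
13.5167 [ 536.84161203 -181.24898812  149.54453857] [ 0.33148091 -0.29901787 -0.49259297]
block 4064 85.84017789198565 80.01211242729437 87.89781103529486 ((-0.6633129119873047, 1.1460838317871094), (69.95539093017578, 39.96213150024414), 89.7384262084961)
post 727 ((-95.35597229003906, 0.3509473204612732), 11.807594299316406)
```

View pics/w5.png

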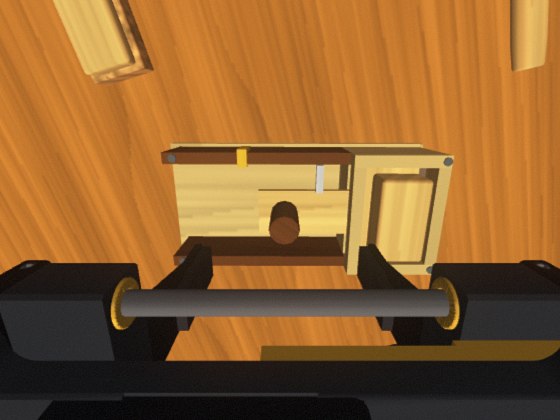

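View pics/s5.png

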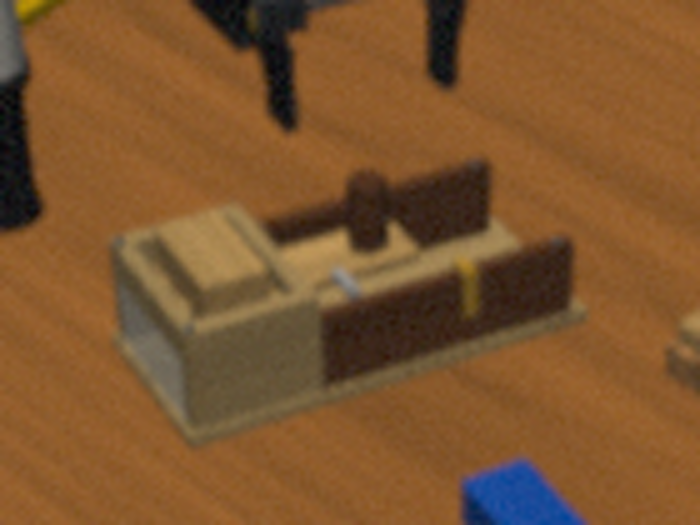

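The block lies flat on the closed gate: top at z 85.8 (expected 86), 40 x 70 mm, centred within 1.2 mm. The post is at local (-95.4, 0.4). I'll grip it now with the jaws along feeder x, tips above the rim.

```bash
python3 - <<'E'
from h import *
yaw=np.radians(-14.9); p=np.array([628.1,-205.6]); d=np.array([np.cos(yaw),np.sin(yaw)]); n=np.array([-d[1],d[0]])
post=p-96.5*d+0.3*n
print(env.servo_line([*post,76],[np.pi,0,yaw],max_speed=70,threshold=8))
o=readout.observe(); print(o["clock"],o["eef_pos"],o["wrist_force"])
eoat.close(); env.hold(.2)
o=readout.observe(); print(o["clock"],o["eef_pos"],o["width"],o["wrist_force"])
c=capture("wrist"); save(c,"w6")
E
```

```text
False
14.825 [ 535.2364321  -180.63883856   76.45028672] [-0.2982949  -1.0599454   0.03908036]
16.0833 [ 535.16655477 -180.55909572   76.05170128] 23.259653839487118 [ 4.99291579 -1.61911466 -2.68512788]
```

View pics/w6.png

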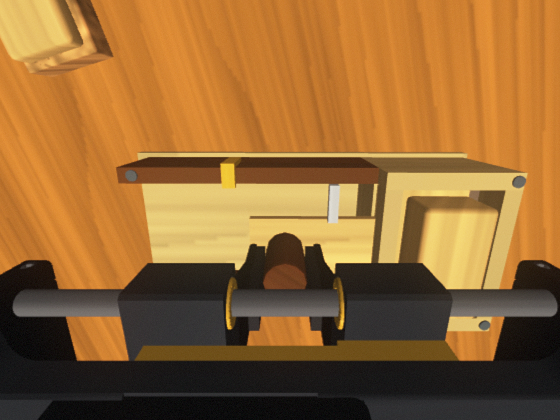

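Post gripped at (285,270), width 23.3 mm, and the spring shows as about 5 N. I'll pull most of the way and measure pointer against mark.

```bash
cat >> h.py <<'E'
yaw=np.radians(-14.9); p=np.array([628.1,-205.6]); d=np.array([np.cos(yaw),np.sin(yaw)]); n=np.array([-d[1],d[0]])
def meas(c):
    P=cloud(c); X,Y,Z=P[...,0],P[...,1],P[...,2]
    lx=(X-p[0])*d[0]+(Y-p[1])*d[1]; ly=-(X-p[0])*d[1]+(Y-p[1])*d[0]
    hsv=cv2.cvtColor(c["frame"],cv2.COLOR_RGB2HSV)
    m=(hsv[...,0]>20)&(hsv[...,0]<32)&(hsv[...,1]>190)&(hsv[...,2]>130)&(abs(lx+130)<15)&(abs(ly-48)<12)&(abs(Z-60)<1.5)
    a=lx[m]; print("mark",m.sum(),a.min(),a.max(),np.median(a), np.median(ly[m]))
    k=(hsv[...,1]<60)&(hsv[...,2]>120)&(lx>-160)&(lx<-55)&(ly>20)&(ly<48)&(abs(Z-61)<2)
    b=lx[k]; print("ptr",k.sum(),b.min(),b.max(),np.median(b),np.median(ly[k]),ly[k].max())
    vv,uu=np.nonzero(m); v2,u2=np.nonzero(k)
    print("px mark",uu.min(),uu.max(),vv.min(),vv.max()," ptr",u2.min(),u2.max(),v2.min(),v2.max())
    return np.median(a),np.median(b)
E
python3 - <<'E'
from h import *
c=capture("wrist"); a,b=meas(c); print("gap",b-a)
o=readout.observe(); e=o["eef_pos"]; tz=76
t=e[:2]-60*d
env.servo_line([*t,tz],max_speed=60); env.hold(0.4)
o=readout.observe(); print(o["clock"],o["eef_pos"],o["width"],o["wrist_force"])
c=capture("wrist"); save(c,"w7"); a,b=meas(c); print("gap",b-a)
E
```

```text
mark 292 -134.61079219579028 -126.58943063661893 -130.53916465383833 48.83638072317943
ptr 364 -69.61006342704937 -63.32689511070563 -66.49132824127108 32.17553130145149 43.04598566975036
px mark 221 234 164 187  ptr 328 339 185 221
gap 64.04783641256725
17.7333 [ 477.9468606  -165.21655706   76.08009588] 22.889822302828282 [ 10.01549237  -1.8637908  -10.17024588]
mark 292 -134.56729408891516 -126.68870682481436 -130.7960619097783 49.00391721676577
ptr 360 -128.9039691478793 -122.52286626309464 -125.75688274137836 31.90160999861985 43.25930853954729
px mark 320 333 164 187  ptr 328 339 185 221
gap 5.03917916839994
```

View pics/w7.png

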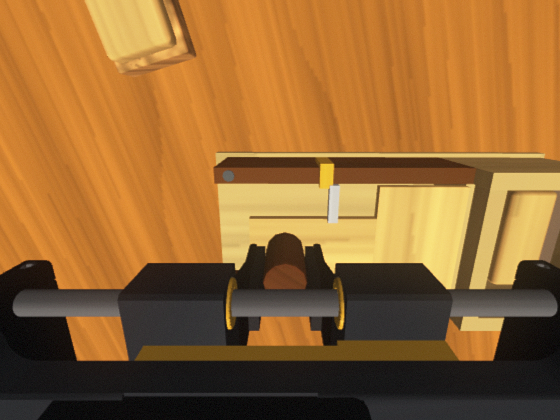

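Wrist view: the gate is out, the block has sunk in the hopper, and the pointer at (333,203) is still about 5 mm short of the mark at (326,175). Now the final pull.

```bash
python3 - <<'E'
from h import *
o=readout.observe(); e=o["eef_pos"]
off=0.0
t0=(e[:2]-p)@d; y0=(e[:2]-p)@n
cmd=t0-5.0-0.6
for i in range(3):
    t=p+cmd*d+y0*n
    env.servo_line([*t,76],max_speed=20); env.hold(0.4)
    c=capture("wrist"); a,b=meas(c); g=b-a
    o=readout.observe(); print("gap",g,o["clock"],o["eef_pos"],o["width"],o["wrist_force"])
    if abs(g)<0.4: break
    cmd-=g
save(c,"w8"); c=capture("scene"); save(c,"s8",(180,140,320,245),5)
c=capture("top"); save(c,"t8",(300,150,420,290),4)
for cam in ("scene","top"):
    c=capture(cam); r=nets.mark_of(cam,"block_center")
    for k in r[:4]: print(cam,round(k["confidence"],2),c2w(c,k["position"]).round(0))
E
```

```text
mark 256 -134.6003984088768 -126.71423817831472 -130.7016821185501 49.60613952174329
ptr 350 -133.4557421317017 -127.14541930921953 -130.39902203243233 31.568601666090796 42.65109041864373
px mark 328 341 164 187  ptr 328 339 186 221
gap 0.3026600861177826 18.625 [ 473.38114526 -164.01826005   76.07750395] 23.072801526768504 [ 10.07314875  -2.9444851  -10.21063931]
scene 0.88 [613.  20.  19.]
scene 0.66 [790. 225.  11.]
scene 0.58 [ 634. -209.   31.]
top 0.73 [614.  22.  12.]
top 0.73 [790. 224.  13.]
top 0.71 [425.   7.  -1.]
top 0.69 [ 637. -208.   26.]
```

View pics/w8.png

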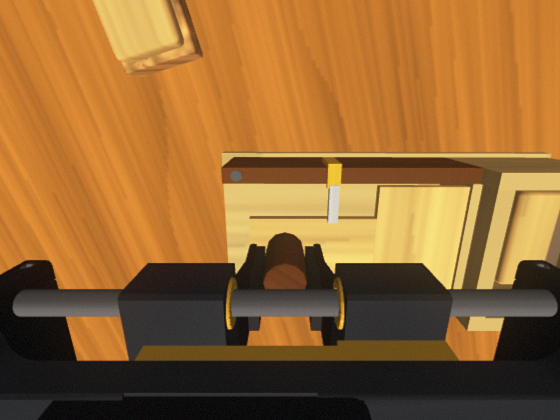

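View pics/s8.png

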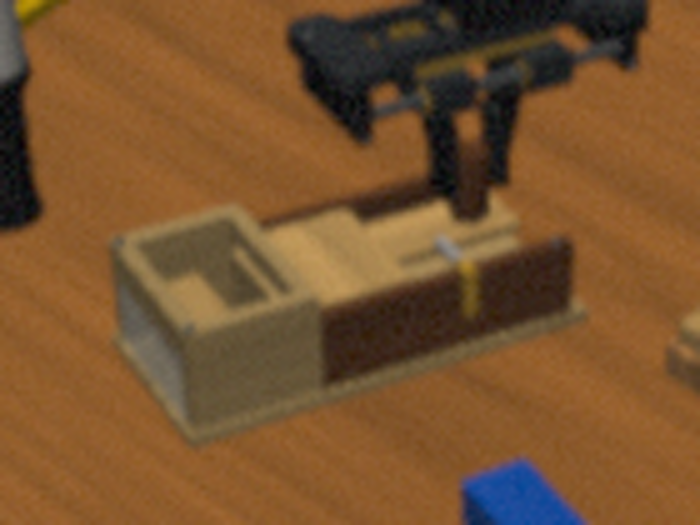

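View pics/t8.png

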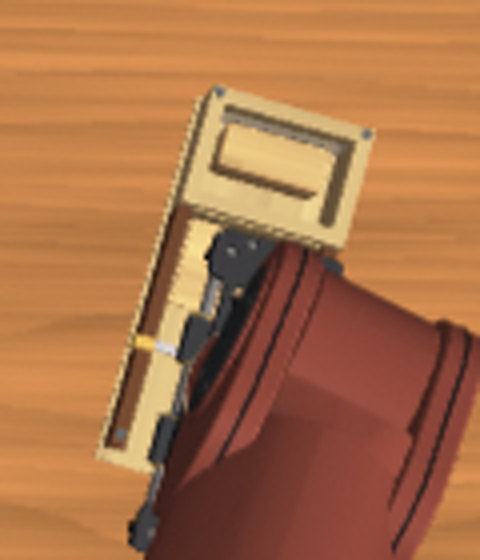

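The pointer is now in line with the brass clip at (333,190), and the block has dropped out of the hopper mouth. I'll confirm the block's height in the tray and trim the last 0.3 mm.

```bash
python3 - <<'E'
from h import *
c=capture("top"); P=cloud(c); X,Y,Z=P[...,0],P[...,1],P[...,2]
lx=(X-p[0])*d[0]+(Y-p[1])*d[1]; ly=-(X-p[0])*d[1]+(Y-p[1])*d[0]
m=(abs(lx)<28)&(abs(ly)<42)&(Z>20)&(Z<66); print("block top",m.sum(),np.percentile(Z[m],[5,25,50,75,95]).round(1))
k=m&(abs(Z-38)<4); print(cv2.minAreaRect(np.stack([lx[k],ly[k]],1).astype(np.float32)))
A=np.c_[lx[k],ly[k],np.ones(k.sum())]; print("plane",np.linalg.lstsq(A,Z[k],rcond=None)[0])
o=readout.observe(); e=o["eef_pos"]
t0=(e[:2]-p)@d; y0=(e[:2]-p)@n
# last command was about 5.6 beyond; keep its lag
o0=e.copy()
t=p+(t0-0.9)*d+y0*n
env.servo_line([*t,76],max_speed=10); env.hold(0.6)
for i in range(2):
    c=capture("wrist"); a,b=meas(c); o=readout.observe(); print("gap",b-a,o["clock"],o["eef_pos"]-o0,o["width"],o["wrist_force"],abs(o["qd"]).max())
E
```

```text
block top 366 [27.  44.5 47.3 49.1 51.9]
((-4.097269535064697, 3.215679168701172), (69.22322845458984, 17.20822525024414), 74.10244750976562)
plane [1.14886371e-01 1.58631822e-02 3.82442370e+01]
mark 255 -134.71122300620908 -126.75392910405469 -130.75529026739284 49.61047346656001
ptr 353 -133.46029336715515 -127.36543909176135 -130.45240677965484 31.624954031232708 42.542799260081594
px mark 327 340 164 187  ptr 328 339 186 221
gap 0.30288348773800067 19.875 [ 0.02547954 -0.02990503  0.02917796] 22.986164136369126 [  9.25602306  -3.26040539 -10.01887584] 0.0012485919987064837
mark 261 -134.57413761271144 -126.59925335710875 -130.81982484008478 49.72383999260843
ptr 351 -133.47848370366816 -127.17069775976168 -130.38145800531126 31.717258162349157 42.680350072184766
px mark 327 341 164 187  ptr 328 339 186 221
gap 0.4383668347735181 19.925 [ 0.0388891  -0.03310778  0.03484459] 23.518088968921933 [ 10.40490042  -3.34600899 -10.33286088] 0.0015966251810006365
```

The block's top is around 47 mm rather than 38, so it may be tilted or caught. I'll check that more closely.

```bash
python3 - <<'E'
from h import *
c=capture("top"); P=cloud(c); X,Y,Z=P[...,0],P[...,1],P[...,2]
save(c,"t9",(335,165,400,215),10)
lx=(X-p[0])*d[0]+(Y-p[1])*d[1]; ly=-(X-p[0])*d[1]+(Y-p[1])*d[0]
for cam in ("top","scene"):
    c=capture(cam); P=cloud(c); X,Y,Z=P[...,0],P[...,1],P[...,2]
    lx=(X-p[0])*d[0]+(Y-p[1])*d[1]; ly=-(X-p[0])*d[1]+(Y-p[1])*d[0]
    print(cam)
    for x in range(28,-45,-5):
        print(x,[ (int(np.median(Z[s])) if (s:=(abs(lx-x)<2.5)&(abs(ly-y)<3)&(Z<90)).sum()>0 else -1) for y in range(48,-49,-6)])
save(c,"s9",(190,170,260,222),11)
E
```

```text
top
28 [69, 69, 49, 41, 56, 54, 45, 55, 46, 49, 54, 52, 48, 53, 53, 40, 68]
23 [66, 73, 15, 46, 45, 47, 45, 47, 46, 48, 47, 46, 46, 44, 47, 16, 64]
18 [70, 72, 38, 47, 49, 49, 44, 47, 49, 47, 51, 46, 45, 48, 47, 27, 70]
13 [69, 74, 22, 46, 46, 49, 47, 43, 48, 50, 48, 46, 47, 48, 47, 23, 69]
8 [71, 71, 31, 48, 47, 49, 48, 50, 45, 46, 46, 51, 46, 48, 45, 39, 69]
3 [72, 69, 35, 49, 46, 49, 46, 48, 47, 48, 48, 47, 45, 44, 45, 10, 61]
-2 [68, 73, 33, 48, 49, 46, 47, 46, 48, 47, 47, 47, 48, 45, 31, 10, 65]
-7 [72, 70, 9, 11, 16, 15, 11, 16, 18, 23, 16, 19, 19, 15, 8, 15, 57]
-12 [70, 73, -1, 6, 8, 8, 7, 5, 7, 7, 6, 11, 7, 7, 8, 26, 62]
-17 [58, 71, -1, 8, 9, 10, 10, 9, 8, 9, 8, 6, 9, 7, 7, 9, 70]
-22 [72, 73, -1, -1, -1, -1, -1, -1, -1, -1, -1, -1, -1, -1, -1, 62, 71]
-27 [70, 73, -1, 73, 71, 69, 70, 72, 71, 70, 71, 69, -1, 73, 74, 60, 70]
-32 [70, 72, 72, 72, 72, 73, 71, 72, 71, 72, 72, 71, 73, 72, 71, 69, 71]
-37 [68, 69, 53, 67, 48, 61, 65, 55, 49, 52, 58, 48, 67, 66, 63, 70, 71]
-42 [54, 58, 8, -1, 50, -1, -1, -1, -1, -1, -1, -1, -1, -1, -1, 58, 55]
scene
28 [13, -752, -748, -750, -753
[... 384 characters left out ...]
, 50, 46, 46, 45, 46, 47, 48, -1, 68, 52, 62]
-2 [39, 70, -1, -1, -1, -1, 48, 45, 46, 48, 46, 45, 48, 46, 53, 61, 59]
-7 [67, 70, -1, -1, -1, -1, -1, -1, -1, -1, -1, -1, -1, -1, 63, 57, 70]
-12 [53, 70, -1, -1, -1, -1, -1, -1, -1, -1, -1, -1, -1, -1, 59, 52, 52]
-17 [44, 70, -1, -1, -1, -1, -1, -1, -1, -1, -1, -1, -1, -1, -1, 46, 65]
-22 [59, -1, -1, -1, -1, -1, -1, -1, -1, -1, -1, -1, -1, -1, 29, 38, 63]
-27 [57, 71, 69, 67, 65, 71, 61, 62, 58, 60, 46, 58, 41, 37, 49, 38, 52]
-32 [53, 72, 71, 70, 72, 69, 69, 59, 59, 70, 67, 60, 58, 57, 69, 47, 69]
-37 [38, 69, 70, 69, 69, 71, 71, 72, 71, 71, -1, 69, 70, 70, 70, 72, 71]
-42 [47, 57, -1, -1, -1, -1, -1, -1, -1, -1, -1, -1, -1, -1, -1, -1, -1]
```

View pics/t9.png

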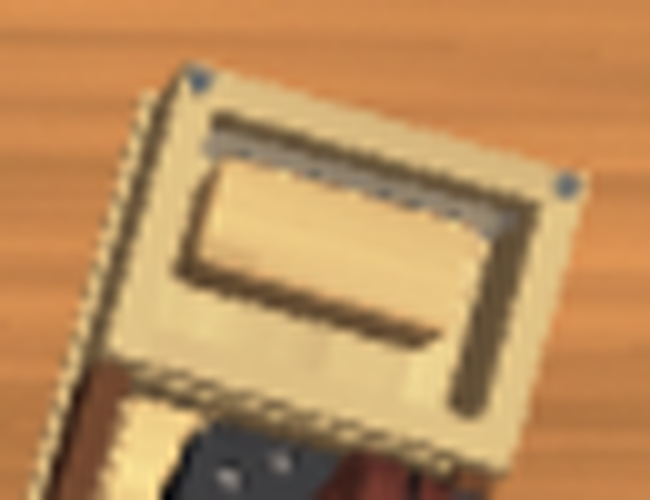

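View pics/s9.png

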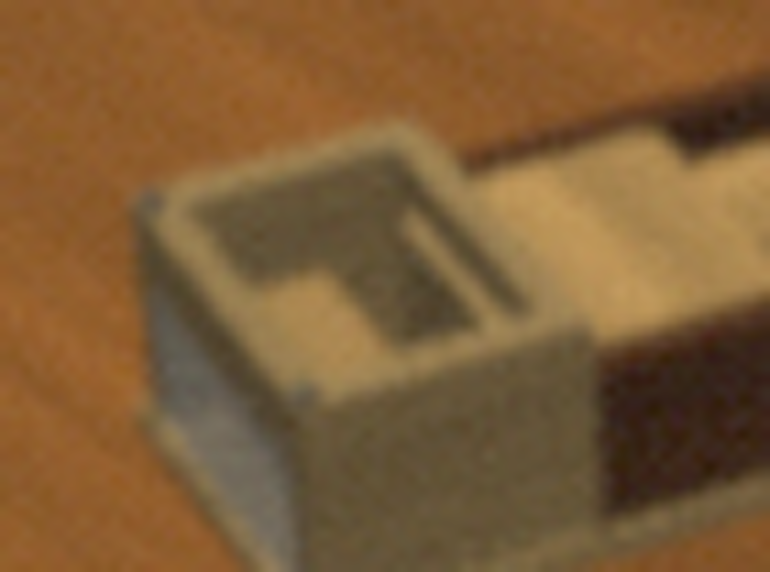

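The block rests in the tray on its long narrow side: the top face is level at 47–48 mm (floor 8 + 40), about 30 mm wide in x (local -3 to 28). So it rolled a quarter turn as it fell and isn't jammed. It's below the gate and free of it. One last small trim of the pointer.

```bash
python3 - <<'E'
from h import *
o=readout.observe(); e=o["eef_pos"]; o0=e.copy()
t0=(e[:2]-p)@d; y0=(e[:2]-p)@n
t=p+(t0-1.25)*d+y0*n
env.servo_line([*t,76],max_speed=10); env.hold(0.6)
for i in range(2):
    c=capture("wrist"); a,b=meas(c); o=readout.observe(); print("gap",b-a,o["clock"],o["eef_pos"]-o0,o["width"],o["wrist_force"],abs(o["qd"]).max())
save(c,"w10",(210,140,350,300),4)
c=capture("scene"); save(c,"s10")
E
```

```text
mark 256 -134.56850454786974 -126.64279729656971 -130.63461147288928 49.70897998813409
ptr 354 -133.76938940941366 -127.52128571561782 -130.735668249011 31.462586716620503 42.590589260781044
px mark 328 341 164 187  ptr 328 339 186 221
gap -0.10105677612173736 20.975 [-0.27644507  0.08917157  0.01693463] 23.56110803762612 [  9.4155835   -3.3547913  -10.28253499] 0.00141273370671663
mark 253 -134.53312516666426 -126.69765639628044 -130.68290080640432 49.64502322402468
ptr 348 -133.72835925489522 -127.52484238325985 -130.7664262377158 31.544377307837458 42.807257428784105
px mark 328 341 164 186  ptr 328 339 186 221
gap -0.08352543131147172 21.025 [-0.31569455  0.07885111 -0.01192921] 23.179901528257517 [ 11.0350502   -3.50999873 -10.8815089 ] 0.0011338013479788571
```

View pics/w10.png

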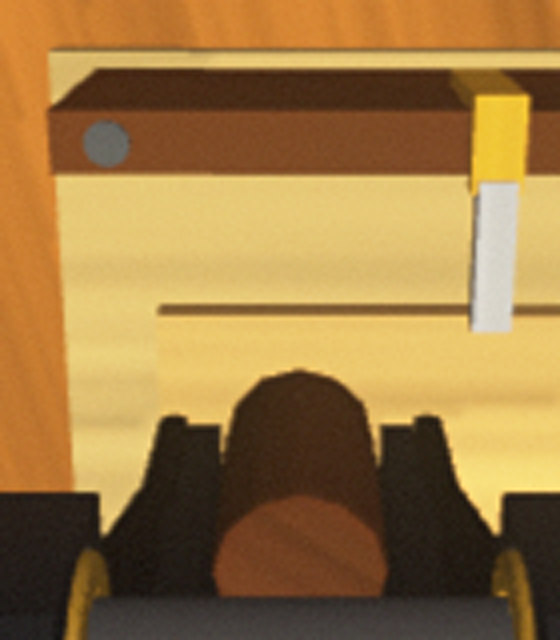

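View pics/s10.png

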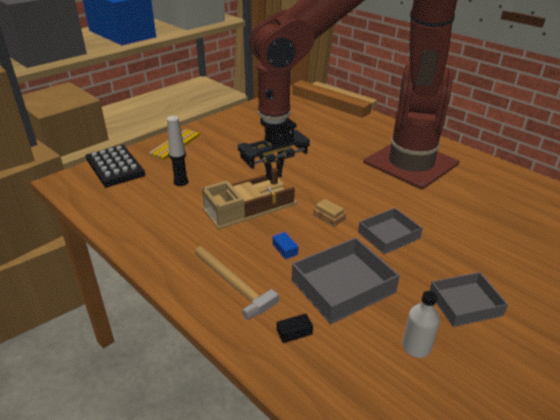

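The pointer (crop (495,255)) sits centred on the brass clip (crop (500,140)), and the post is still gripped. In the scene view the bystanders are where they were: hammer (240,285), glue (420,325), lamp (177,150), sander (329,211). I'm handing in.

```bash
python3 - <<'E'
from h import *
print(order.hand_in())
E
```

```text
the job is handed in; nothing more can be done
None
```

The job is done and handed in at about 21 s of the 54 s, with the gripper still holding the gate at the mark.

I gripped the beech block in the largest bin, laid it flat in the hopper and let go. Its top measured 85.8 mm, with 86 mm expected on the closed gate. Then I gripped the post and pulled the gate out about 65 mm.

- **Pointer:** it ended about 0.1 mm from the middle of the brass mark, with the post held steady and the arm at rest. The force on the tool was about 11 N along the pull and 10 N downwards.
- **Block:** it is in the tray and below the gate. One check did not match what I expected: its top is at 47–48 mm, not 38 mm. It rolled a quarter turn as it fell and rests on its long narrow side on the tray floor, not jammed.
- **Bystanders:** hammer, glue bottle, lamp and sanding block look unmoved in the last scene picture; I checked them only by eye.

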